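# Stand the fallen square up against the plane

## Robot

A 6-joint arm with a two-finger parallel gripper is mounted at the origin on the work surface. World frame = base frame: x ahead of the robot, y to its left, z up, the work surface at z = 0. Lengths are in m, angles in rad, forces in N, time in s.
With the tool pointing down it reaches from about 0.425 to 0.95 m from the base axis. Payload 3.5 kg.
Tool frame: the origin (TCP) lies between the finger pads; the fingertips stand 14 mm ahead of it and the grasp point (between the pads) lies 5 mm behind it; z points along the fingers, y is the line along which they close (so a half turn about z gives the same grasp; the last joint's range is limited). The gripper opens to 85 mm and grips with 20 to 120 N. Pads are 22 mm wide; open, the fingers measure 114 mm over their backs; the gripper's body (76 mm by 85 mm) begins 54 mm behind the grasp point. The pads swing forward as they close: fully open they stand 13 mm farther back than shut.
Start: joints at [1.158, 0.286, 1.577, -0, 1.279, -0.15], TCP at [0.175, 0.652, 0.245] pointing down, gripper open.
Joint ranges: [-2.77, 2.77], [-0.9, 2.22], [0.21, 2.48], [-1.53, 4.67], [0.24, 2.81], [-2.84, 2.84]. Speed limits (rad/s): [2.79, 2.79, 3.14, 3.14, 3.14, 3.14].

## Interface

Orientations are given as a unit quaternion [x, y, z, w].
In Python, from plant import * gives the robot as it stands.
- The arm moves only by the tool step_arm, never from a script. Its argument "commands" is a list of rows, each an object of numbers: "gripper": the gripper's target within -1 to 1 (shut at 1, half-way at 0, fully open at -1); "x", "y", "z": the shift along the tool's x, y, z in mm; "spin": the turn about the tool's z in degrees. A call has exactly 10 rows; each row shifts and turns the commanded pose from where the row before left it, along the tool's axes as they then stand; what a row does not reach is not made up. A row lasts 1/10 s, in which the tool goes at most 50 mm and 8.59 degrees, less where a joint would pass 70% of its speed; a pose out of reach is approached as far as the arm can. A call with a gripper value outside its range is refused whole. The fingers move at their own pace and stop on an object; "force" is the grip in N (left out, the last holds). Time passes only in rows, so rows that do not move let the fingers close, or fill a call up. It gives the time, the measured TCP pose, the force, the opening and the grip force at its end, in the units of the state.
- get_state(): the state, without advancing time (a new reading comes with each control period).
- read_camera(name): name is "side" or "top" or "wrist"; returns a dict with "color" (480x640x3 uint8, red, green, blue), "z_map" (480x640 float32, m along the optical axis (not along the pixel's ray), 0 where there is no reading), "fx", "fy", "cx", "cy" (pixels), "distortion" ([k1, k2, p1, p2, k3] as OpenCV has them; the pictures are not rectified), "eye" and "attitude" of the camera in the world; the wrist camera has in their place "mount" (4x4, takes a point from camera to tool coordinates, whose origin is the TCP and whose axes are the flange's). Camera axes: x right, y up, looking along -z (the intrinsics and any distortion apply to the point x, -y, -z); pixel columns grow to the right and rows downward; lengths in m; the calibration is good to about 2 mm. A picture is of the moment at which its call begins: read the wrist's pose just before it.
- sign_off(): hands the job in; it is judged then, once.
The state is a dict: "time": time; "qpos": joint angles; "dq": joint speeds; "joint_efforts": joint torques, N m; "eef_pos": TCP position; "tcp_rot": TCP orientation; "contact_force": force on the tool from outside, world axes, zero at the start; "wrist_torque": the same for the moment, N m; "opening": opening from 0.0 (shut) to 1.0 (fully open); "finger_force": force on a finger pad.
Only numpy, scipy, OpenCV 4.12 (cv2) and the standard library are available. Lean on these libraries where they do the work, as an engineer would, in place of code of your own. Each camera call takes 0.05 s, during which the arm holds its last target. There are 200 camera calls.

## Task

The carpenter's square has fallen on its back. Stand it up on its wooden foot, then move it over until the whole width of its back is flush against the flat side of the wooden plane that faces it, so that the plane can be checked for squareness. Do not shove the plane out of its place, leave the other tools alone, and let go of the square at the end.

Things in the scene. Friction and masses are not known exactly. Their poses are not given: they have to be found in the camera images.
- square: loose L of 0.3-0.65 kg: wooden foot (x 0 to 110, y -30 to 30, z 0 to 24) with a steel blade (x 0 to 8, y -30 to 30, z 0 to 130) at one end. Origin: middle of the heel edge, where underside and back meet. Standing, z is up the blade, x along the foot away from the blade. It starts lying on its back: x straight up, z level, roughly towards the plane; the foot sticks up 110 above the bench
- square_back (a point): point on the square's flat back (its face x = 0, looking to -x), mid-width, 30 above the underside of the foot. This face goes against the plane
- square_toe (a point): middle of the upper edge at the free end of the foot (square frame 110, 0, 24); at the start it is the highest part, on the foot's side that looks over the blade. A level push there, away from the blade, tips the square over its heel edge; centre of mass at about x 37, z 33: past about 45 degrees it drops onto its foot by itself
- plane: wooden bench plane, loose, 1.6 to 2.3 kg, standing on its sole: straight block 240 long, 65 wide, 62 high, with a horn near the toe rising to 145 and a steel iron and wedge sticking up at the middle to about 130. Origin: centre of the sole; x along its length to the toe, y across, z up. Its flat vertical sides are at y = -32.5 and y = +32.5; the one at y = -32.5 faces the square.
- level: wooden spirit level lying flat, 360 long, 46 wide, 30 high; origin under its centre, y along its length. Bystander
- spokeshave: wooden spokeshave lying flat, 280 long, 30 wide, 25 high; origin under its centre, y along its length. Bystander
- mallet: wooden mallet lying on its side: head 60 by 100 by 55 high, handle 25 thick, 170 long towards its -x; origin under the centre of the head. Bystander

How it is judged:
On the way:
1. the square stands upright on its foot on the bench (angle between square's own z axis and vertical below 0.06 rad and height (world z) of square below 0.005 m and angular speed of square below 0.5 rad/s), for 0.2 s.
At the end, for the whole second after the job is handed in: The square stands upright on its foot (within 3.4 degrees), at rest and released, its back against the plane's facing side: gap up to 3 mm, turned up to 2.9 degrees from flush, the middle of its back within 92 mm of the plane's middle along its length (angle between square's own z axis and vertical below 0.06 rad and height (world z) of square below 0.005 m and y of square_back in the frame of plane between -0.0355 and -0.029 m and x of square_back in the frame of plane between -0.092 and 0.092 m and angle between the x axis of square and the y axis of plane, either way round below 0.05 rad and linear speed of each of square, plane below 0.01 m/s); the robot touches nothing.
It fails at once if the plane is shoved more than 15 mm or tipped (distance of plane from where it was at the start of the episode above 0.015 m or angle between plane's own z axis and vertical above 0.15 rad).
It fails at once if the level is disturbed (moved more than 20 mm) (distance of level from where it was at the start of the episode above 0.02 m).
It fails at once if the spokeshave is disturbed (moved more than 20 mm) (distance of spokeshave from where it was at the start of the episode above 0.02 m).
It fails at once if the mallet is disturbed (moved more than 20 mm) (distance of mallet from where it was at the start of the episode above 0.02 m).
It also fails if it takes over 64 s, if anything falls off the work surface, if the arm or the gripper's body presses on something with over 40 N, if the wrist force passes 120 N, or if a joint passes its speed limit or range.

## Working session

There is one attempt and no reset: what is moved stays moved. The work goes in short steps, Python scripts to look and compute and a tool call to move; the robot and the scene stay as the last step left them, time stands still between calls to the robot, and variables do not carry over. Pictures are saved under pics/ and viewed, at most 10 in all, crops included, and the job is handed in when it is done.

Besides the shell and the picture viewer there is one more tool, called after ">>>" as a command line: name --argument value ..., lists and objects as JSON in quotes. step_arm: Moves the arm, as the interface text tells. Its arguments: {"type":"object","properties":{"commands":{"type":"array"},"force":{"type":"number"}},"required":["commands"]}

```bash
ls; mkdir -p pics; cat > h.py <<'E'
from plant import *
import numpy as np, cv2, pickle
from scipy.spatial.transform import Rotation as R
def grab(n,f):
    s=get_state(); c=read_camera(n); c['state']=s
    cv2.imwrite(f'pics/{f}.png',c['color'][:,:,::-1]); pickle.dump(c,open(f'{f}.pkl','wb')); return c
def cloud(c):
    h,w=c['z_map'].shape; u,v=np.meshgrid(np.arange(w),np.arange(h))
    K=np.array([[c['fx'],0,c['cx']],[0,c['fy'],c['cy']],[0,0,1.]])
    p=cv2.undistortPoints(np.stack([u,v],-1).reshape(-1,1,2).astype(np.float64),K,np.array(c['distortion'],float)).reshape(h,w,2)
    z=c['z_map']; P=np.stack([p[...,0]*z,-p[...,1]*z,-z],-1)
    if 'mount' in c:
        M=np.array(c['mount']); P=P@M[:3,:3].T+M[:3,3]
        r=R.from_quat(c['state']['tcp_rot']).as_matrix(); return P@r.T+c['state']['eef_pos']
    a=np.array(c['attitude']); r=a if a.shape==(3,3) else R.from_quat(a).as_matrix()
    return P@r.T+np.array(c['eye'])
E
python3 - <<'E'
from h import *
print(get_state())
for n in('top','side'):
    c=grab(n,n+'0'); print(n,c['eye'],c['attitude'],c['fx'],c['distortion'])
E
```

```text
pics
{'time': 0.0, 'qpos': array([ 1.15798357e+00,  2.87165684e-01,  1.57821060e+00,  4.27697625e-05,
        1.27861778e+00, -1.49987002e-01]), 'dq': array([ 1.31238357e-03, -7.40081347e-04, -4.17305708e-05,  3.33328941e-04,
       -4.39727274e-03, -7.23769841e-04]), 'joint_efforts': array([-1.76930776e-04, -4.05972362e+01, -2.92630255e+01, -1.38582109e-04,
        5.61652952e-03, -1.23712206e-05]), 'eef_pos': array([0.17506538, 0.65123888, 0.24392895]), 'tcp_rot': array([ 1.31041005e-01,  9.91376222e-01, -1.14779446e-03, -3.53102894e-04]), 'contact_force': array([-0.19289657, -0.18533599, -0.27721549]), 'wrist_torque': array([-0.02704626, -0.02890742, -0.04713056]), 'finger_force': 0.0, 'opening': 1.001050476489935}
top [ 0.50753957 -0.09912102  1.14387365] [ 0.02879912 -0.00905856 -0.7040283   0.70952992] 493.1534048510293 [0.02379714 0.         0.         0.         0.        ]
side [0.13343514 0.51077318 0.89723535] [-0.1180622   0.34531474  0.88844202 -0.27836995] 480.34381312030393 [-0.08873386  0.          0.          0.          0.        ]
```

View pics/top0.png

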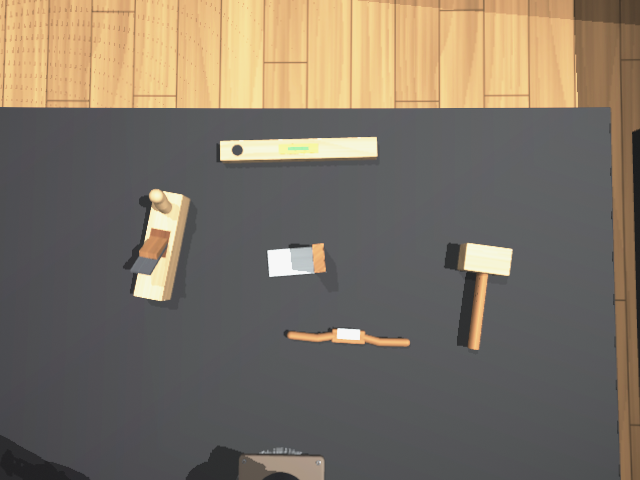

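View pics/side0.png

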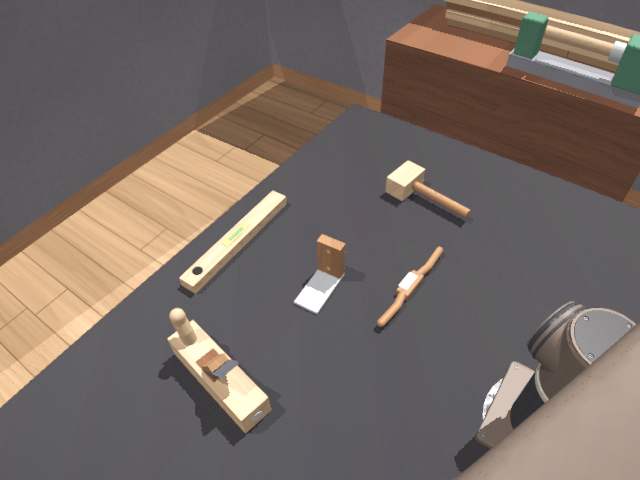

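The top view shows the square at about (297,260), with its blade to the left and the foot upright at (319,258). The plane is at (162,246), horn at (157,197), iron at (147,262). The level is at (298,149), the spokeshave at (348,336) and the mallet at (487,260). The side view agrees: the square's foot stands at (331,257) and the blade points towards the plane.

```bash
python3 - <<'E'
from h import *
def rect(P,m,n):
    q=P[m][:,:2]; r=cv2.minAreaRect((q*1000).astype(np.float32)); print(n,len(q),'c',np.round(r[0],1),'sz',np.round(r[1],1),'ang',round(r[2],2),'zmed',np.round(np.median(P[m][:,2]),4))
for n in('top0','side0'):
    c=pickle.load(open(n+'.pkl','rb')); P=cloud(c); z=P[...,2]; x,y=P[...,0],P[...,1]
    sq=(abs(x-.48)<.08)&(abs(y+.06)<.13)
    m=(abs(x-.5)<.25)&(abs(y+.05)<.5)&(z<.008)
    print(n,'bench z',np.median(z[m]))
    for nm,reg,lo,hi in (('all',None,0,0),):pass
    k=((z>.012)&(x>.3)&(x<.9)&(abs(y)<.6)).astype(np.uint8)
    N,L,S,C=cv2.connectedComponentsWithStats(k)
    for i in range(1,N):
        if S[i,4]>150:
            m=L==i; rect(P,m,f'comp{C[i].round()} zmax{z[m].max():.3f}')
            if z[m].max()>.09:
                for lo,hi in((.05,.07),(.1,.12),(.105,.115),(.12,.15)):
                    mm=m&(z>lo)&(z<hi)
                    if mm.sum()>20: rect(P,mm,f'   z{lo}-{hi}')
    col=c['color'].astype(int); g=(col.min(-1)>110)&(np.ptp(col,axis=-1)<40)&(z<.03)&(z>0.003)&(x>.3)&(x<.8)&(abs(y)<.3)
    N,L,S,C=cv2.connectedComponentsWithStats(g.astype(np.uint8))
    for i in range(1,N):
        if S[i,4]>100: rect(P,L==i,f'grey{C[i].round()}')
E
```

```text
top0 bench z -0.0004867882046186711
comp[298. 149.] zmax1.144 3356 c [659.8 -34. ] sz [307.1 360.9] ang 1.19 zmed 0.0293
comp[160. 245.] zmax1.144 4009 c [536.  105.1] sz [412.2 241.7] ang 80.7 zmed 0.0624
   z0.05-0.07 2328 c [564.1 275.6] sz [ 67.3 241.7] ang 80.16 zmed 0.0617
   z0.1-0.12 438 c [591.5 267.6] sz [ 42.4 163.3] ang 78.17 zmed 0.1094
   z0.105-0.115 261 c [594.1 266.2] sz [ 41.9 155.3] ang 77.59 zmed 0.1096
   z0.12-0.15 370 c [587.  266.4] sz [ 43.2 180.7] ang 77.06 zmed 0.1327
comp[482. 279.] zmax1.144 2304 c [ 523.8 -318.1] sz [372.5 232.6] ang 62.25 zmed 0.0514
   z0.05-0.07 1224 c [ 537.1 -449.1] sz [99.8 59.9] ang 82.34 zmed 0.0541
comp[319. 258.] zmax0.114 330 c [535.4 -82. ] sz [59.6 24.7] ang 5.15 zmed 0.1092
   z0.1-0.12 325 c [535.4 -82.4] sz [59.5 23.8] ang 4.84 zmed 0.1093
   z0.105-0.115 324 c [535.4 -82.4] sz [59.5 23.8] ang 4.84 zmed 0.1093
comp[349. 338.] zmax1.144 1164 c [ 364.  -139.5] sz [245.2 169.9] ang 50.44 zmed 0.0204
grey[262. 149.] 145 c [788.2  55.9] sz [17.2 78.3] ang 1.13 zmed 0.0281
grey[345. 150.] 409 c [ 785.3 -138.8] sz [ 28.8 137. ] 
[... 587 characters left out ...]
.49 zmed 0.1114
   z0.105-0.115 275 c [534.6 -82.4] sz [60.8 27.1] ang 5.49 zmed 0.1117
comp[409. 286.] zmax0.030 947 c [ 361.3 -147.9] sz [276.8  33. ] ang 87.1 zmed 0.0229
comp[217. 372.] zmax0.149 4832 c [561.1 275.2] sz [ 66.9 243.8] ang 80.25 zmed 0.0632
   z0.05-0.07 3184 c [561.8 275. ] sz [ 66.9 242.2] ang 80.17 zmed 0.0628
   z0.1-0.12 433 c [586.6 270.8] sz [ 43.5 148.1] ang 80.63 zmed 0.11
   z0.105-0.115 305 c [590.5 273.7] sz [ 43.6 142.3] ang 83.57 zmed 0.1102
   z0.12-0.15 398 c [584.5 270.9] sz [ 42.9 176.2] ang 80.04 zmed 0.134
grey[317. 291.] 1071 c [531.9 -28.3] sz [ 65.3 129.9] ang 4.55 zmed 0.0099
grey[408. 280.] 184 c [ 370.1 -156.4] sz [65.2 30.7] ang 87.32 zmed 0.0228
```

>>> step_arm --commands '[{"gripper":1,"spin":7},{"gripper":1,"spin":7},{"gripper":1,"spin":7},{"gripper":1,"spin":7},{"gripper":1,"spin":7},{"gripper":1,"spin":7},{"gripper":1,"spin":7},{"gripper":1,"spin":7},{"gripper":1,"spin":7},{"gripper":1,"spin":7}]' --force 60

```text
invalid input
```

>>> step_arm --commands '[{"gripper":1,"x":-36,"y":15},{"gripper":1,"x":-36,"y":15},{"gripper":1,"x":-36,"y":15},{"gripper":1,"x":-36,"y":15},{"gripper":1,"x":-36,"y":15},{"gripper":1,"x":-36,"y":15},{"gripper":1,"x":-36,"y":15},{"gripper":1,"x":-36,"y":15},{"gripper":1,"x":-36,"y":15},{"gripper":1,"x":-36,"y":15}]'

```text
invalid input
```

>>> step_arm --commands '[{"gripper":1,"x":-36,"y":15},{"gripper":1,"x":-36,"y":15},{"gripper":1,"x":-36,"y":15},{"gripper":1,"x":-36,"y":15},{"gripper":1,"x":-36,"y":15},{"gripper":1,"x":-36,"y":15},{"gripper":1,"x":-36,"y":15},{"gripper":1,"x":-36,"y":15},{"gripper":1,"x":-36,"y":15},{"gripper":1}]'

```text
invalid input
```

```bash
cat >> h.py <<'E'
def to(p,yaw,s=None):
    s=s or get_state(); r=R.from_quat(s['tcp_rot']).as_matrix()
    a=np.degrees(np.arctan2(r[1,1],r[0,1]))
    print('t',round(s['time'],2),'pos',np.round(s['eef_pos']*1000,1),'yaw_y',round(a,2),'open',round(s['opening'],3),'F',np.round(s['contact_force'],1),'ff',round(s['finger_force'],1))
    print(' delta tool mm',np.round(r.T@(np.array(p)-s['eef_pos'])*1000,1),'spin',round((a-yaw+90)%180-90,2))
E
python3 - <<'E'
from h import *
to([.531,-.040,.111],4.9)
E
```

```text
t 0.1 pos [175.1 651.3 244. ] yaw_y 74.94 open 1.0 F [-0.2 -0.8  0. ] ff 0.0
 delta tool mm [-523.3 -574.8  134.1] spin 70.04
```

>>> step_arm --commands '[{"gripper":1,"x":0,"y":0,"z":0,"spin":7},{"gripper":1,"x":0,"y":0,"z":0,"spin":7},{"gripper":1,"x":0,"y":0,"z":0,"spin":7},{"gripper":1,"x":0,"y":0,"z":0,"spin":7},{"gripper":1,"x":0,"y":0,"z":0,"spin":7},{"gripper":1,"x":0,"y":0,"z":0,"spin":7},{"gripper":1,"x":0,"y":0,"z":0,"spin":7},{"gripper":1,"x":0,"y":0,"z":0,"spin":7},{"gripper":1,"x":0,"y":0,"z":0,"spin":7},{"gripper":1,"x":0,"y":0,"z":0,"spin":7}]' --force 60

```text
time: 1.1
eef_pos: [0.1752, 0.6515, 0.2445]
tcp_rot: [0.678, 0.735, -0.001, 0.0]
contact_force: [-0.1, -0.2, 0.8]
opening: 0.001
finger_force: 0.0
```

>>> step_arm --commands '[{"gripper":1,"x":-36,"y":15,"z":0,"spin":0},{"gripper":1,"x":-36,"y":15,"z":0,"spin":0},{"gripper":1,"x":-36,"y":15,"z":0,"spin":0},{"gripper":1,"x":-36,"y":15,"z":0,"spin":0},{"gripper":1,"x":-36,"y":15,"z":0,"spin":0},{"gripper":1,"x":-36,"y":15,"z":0,"spin":0},{"gripper":1,"x":-36,"y":15,"z":0,"spin":0},{"gripper":1,"x":-36,"y":15,"z":0,"spin":0},{"gripper":1,"x":-36,"y":15,"z":0,"spin":0},{"gripper":1,"x":-36,"y":15,"z":0,"spin":0}]'

```text
time: 2.1
eef_pos: [0.3559, 0.3045, 0.2449]
tcp_rot: [0.676, 0.737, -0.0, -0.0]
contact_force: [1.7, 0.2, -0.2]
opening: 0.001
finger_force: 0.0
```

>>> step_arm --commands '[{"gripper":1,"x":-36,"y":15,"z":0,"spin":0},{"gripper":1,"x":-36,"y":15,"z":0,"spin":0},{"gripper":1,"x":-36,"y":15,"z":0,"spin":0},{"gripper":1,"x":-36,"y":15,"z":0,"spin":0},{"gripper":1,"x":-36,"y":15,"z":0,"spin":0},{"gripper":1,"x":-36,"y":15,"z":0,"spin":0},{"gripper":1,"x":-36,"y":15,"z":0,"spin":0},{"gripper":1,"x":-36,"y":15,"z":0,"spin":0},{"gripper":1,"x":-36,"y":15,"z":0,"spin":0},{"gripper":1,"x":0,"y":0,"z":0,"spin":0}]'

```text
time: 3.1
eef_pos: [0.5194, -0.0086, 0.245]
tcp_rot: [0.678, 0.735, -0.0, 0.0]
contact_force: [-0.4, -0.5, 0.5]
opening: 0.004
finger_force: 0.0
```

```bash
python3 - <<'E'
from h import *
to([.531,-.040,.111],4.9)
E
```

```text
t 3.1 pos [519.4  -8.6 245. ] yaw_y 4.67 open 0.004 F [-0.4 -0.5  0.5] ff 0.0
 delta tool mm [-32.1   9.  134. ] spin -0.23
```

>>> step_arm --commands '[{"gripper":1,"x":-3.5,"y":1,"z":15,"spin":0},{"gripper":1,"x":-3.5,"y":1,"z":15,"spin":0},{"gripper":1,"x":-3.5,"y":1,"z":15,"spin":0},{"gripper":1,"x":-3.5,"y":1,"z":15,"spin":0},{"gripper":1,"x":-3.5,"y":1,"z":15,"spin":0},{"gripper":1,"x":-3.5,"y":1,"z":15,"spin":0},{"gripper":1,"x":-3.5,"y":1,"z":15,"spin":0},{"gripper":1,"x":-3.5,"y":1,"z":15,"spin":0},{"gripper":1,"x":-3.5,"y":1,"z":15,"spin":0},{"gripper":1,"x":0,"y":0,"z":0,"spin":0}]'

```text
time: 4.1
eef_pos: [0.5284, -0.0357, 0.1074]
tcp_rot: [0.676, 0.737, -0.001, -0.002]
contact_force: [-0.6, 0.9, 0.1]
opening: -0.001
finger_force: 0.0
```

>>> step_arm --commands '[{"gripper":1,"x":-5,"y":0,"z":0,"spin":0},{"gripper":1,"x":-5,"y":0,"z":0,"spin":0},{"gripper":1,"x":-5,"y":0,"z":0,"spin":0},{"gripper":1,"x":-5,"y":0,"z":0,"spin":0},{"gripper":1,"x":-5,"y":0,"z":0,"spin":0},{"gripper":1,"x":-5,"y":0,"z":0,"spin":0},{"gripper":1,"x":-5,"y":0,"z":0,"spin":0},{"gripper":1,"x":-5,"y":0,"z":0,"spin":0},{"gripper":1,"x":-5,"y":0,"z":0,"spin":0},{"gripper":1,"x":0,"y":0,"z":0,"spin":0}]'

```text
time: 5.1
eef_pos: [0.5339, -0.0812, 0.1104]
tcp_rot: [0.676, 0.737, -0.0, 0.0]
contact_force: [-0.5, 2.4, 1.2]
opening: -0.001
finger_force: 0.9
```

```bash
python3 - <<'E'
from h import *
to([.535,-.1124,.111],4.9); grab('side','side1')
E
```

```text
t 5.1 pos [533.9 -81.2 110.4] yaw_y 4.91 open -0.001 F [-0.5  2.4  1.2] ff 0.9
 delta tool mm [-31.2  -1.6  -0.6] spin 0.01
```

View pics/side1.png

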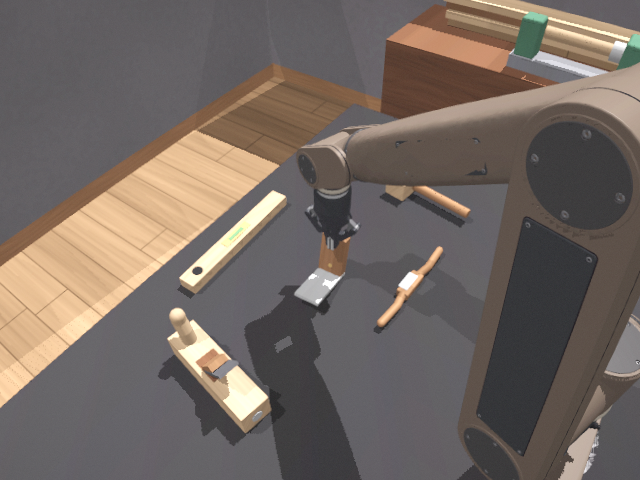

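The blade end has lifted at about (305,290): the square is tilting about its heel, not sliding. I'll keep pushing.

>>> step_arm --commands '[{"gripper":1,"x":-5,"y":0,"z":0,"spin":0},{"gripper":1,"x":-5,"y":0,"z":0,"spin":0},{"gripper":1,"x":-5,"y":0,"z":0,"spin":0},{"gripper":1,"x":-5,"y":0,"z":1,"spin":0},{"gripper":1,"x":-5,"y":0,"z":1,"spin":0},{"gripper":1,"x":-5,"y":0,"z":2,"spin":0},{"gripper":1,"x":-5,"y":0,"z":2,"spin":0},{"gripper":1,"x":-5,"y":0,"z":2,"spin":0},{"gripper":1,"x":-5,"y":0,"z":2,"spin":0},{"gripper":1,"x":0,"y":0,"z":0,"spin":0}]'

```text
time: 6.15
eef_pos: [0.5374, -0.126, 0.0998]
tcp_rot: [0.676, 0.737, -0.0, -0.0]
contact_force: [-0.3, 0.4, 0.2]
opening: -0.0
finger_force: 0.0
```

```bash
python3 - <<'E'
from h import *
to([.535,-.1124,.111],4.9); c=grab('side','side2'); P=cloud(c)
import numpy as np
m=(abs(P[...,0]-.535)<.045)&(P[...,1]<.06)&(P[...,1]>-.25)&(P[...,2]>.012)&(P[...,2]<.2)
q=P[m]
for lo in np.arange(-.25,.06,.02):
    k=(q[:,1]>=lo)&(q[:,1]<lo+.02)
    if k.sum()>5: print(round(lo,2),k.sum(),q[k][:,2].min().round(3),q[k][:,2].max().round(3))
cv2.imwrite('pics/s2.png',cv2.resize(c['color'][140:340,220:440,::-1],None,fx=2.5,fy=2.5))
E
```

```text
t 6.15 pos [ 537.4 -126.    99.8] yaw_y 4.9 open -0.0 F [-0.3  0.4  0.2] ff 0.0
 delta tool mm [ 13.7  -1.2 -11.2] spin 0.0
-0.17 33 0.069 0.101
-0.15 239 0.047 0.199
-0.13 1031 0.021 0.2
-0.11 408 0.014 0.197
-0.09 157 0.015 0.037
-0.07 82 0.035 0.056
-0.05 78 0.048 0.074
-0.03 87 0.067 0.092
-0.01 122 0.085 0.099
```

View pics/s2.png

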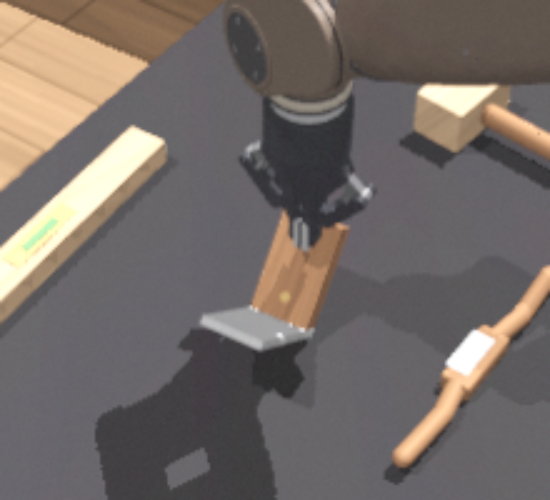

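The square is tilted about 42°, blade tip up at (205,320) in the crop and foot at (300,270), so it is near balance. A little more push will drop it.

>>> step_arm --commands '[{"gripper":1,"x":-5,"y":0,"z":1,"spin":0},{"gripper":1,"x":-5,"y":0,"z":1,"spin":0},{"gripper":1,"x":-5,"y":0,"z":1,"spin":0},{"gripper":1,"x":-4,"y":0,"z":0,"spin":0},{"gripper":1,"x":0,"y":0,"z":0,"spin":0},{"gripper":1,"x":0,"y":0,"z":0,"spin":0},{"gripper":1,"x":0,"y":0,"z":0,"spin":0},{"gripper":1,"x":0,"y":0,"z":0,"spin":0},{"gripper":1,"x":0,"y":0,"z":0,"spin":0},{"gripper":1,"x":0,"y":0,"z":0,"spin":0}]'

```text
time: 7.2
eef_pos: [0.5393, -0.1442, 0.0973]
tcp_rot: [0.676, 0.737, -0.0, -0.0]
contact_force: [0.4, -0.2, -1.1]
opening: 0.001
finger_force: 0.0
```

```bash
python3 - <<'E'
from h import *
to([.535,-.1124,.111],4.9); c=grab('side','side3'); P=cloud(c)
m=(abs(P[...,0]-.535)<.045)&(P[...,1]<.06)&(P[...,1]>-.25)&(P[...,2]>.012)&(P[...,2]<.2)
q=P[m]
for lo in np.arange(-.25,.06,.02):
    k=(q[:,1]>=lo)&(q[:,1]<lo+.02)
    if k.sum()>5: print(round(lo,2),k.sum(),q[k][:,2].min().round(3),q[k][:,2].max().round(3))
E
```

```text
t 7.2 pos [ 539.3 -144.2   97.3] yaw_y 4.95 open 0.001 F [ 0.4 -0.2 -1.1] ff 0.0
 delta tool mm [ 32.   -1.5 -13.7] spin 0.05
-0.21 99 0.013 0.031
-0.19 111 0.012 0.031
-0.17 127 0.012 0.198
-0.15 683 0.012 0.199
-0.13 176 0.013 0.194
-0.11 929 0.012 0.135
```

>>> step_arm --commands '[{"gripper":1,"x":0,"y":0,"z":-20,"spin":0},{"gripper":1,"x":0,"y":0,"z":-20,"spin":0},{"gripper":1,"x":0,"y":0,"z":-20,"spin":0},{"gripper":1,"x":-5,"y":0,"z":-20,"spin":0},{"gripper":1,"x":-5,"y":0,"z":-20,"spin":0},{"gripper":-1,"x":-5,"y":0,"z":-20,"spin":0},{"gripper":-1,"x":-5,"y":0,"z":-20,"spin":0},{"gripper":-1,"x":0,"y":0,"z":0,"spin":0},{"gripper":-1,"x":0,"y":0,"z":0,"spin":0},{"gripper":-1,"x":0,"y":0,"z":0,"spin":0}]'

```text
time: 8.25
eef_pos: [0.5402, -0.1636, 0.2356]
tcp_rot: [0.676, 0.737, -0.0, -0.001]
contact_force: [-0.8, 0.5, 0.1]
opening: 0.846
finger_force: 0.0
```

```bash
python3 - <<'E'
from h import *
def rect(q,n):
    r=cv2.minAreaRect((q[:,:2]*1000).astype(np.float32)); print(n,len(q),'c',np.round(r[0],1),'sz',np.round(r[1],1),'ang',round(r[2],2),'z',np.median(q[:,2]).round(4))
to([.535,-.16,.02],4.9)
for n in('wrist','side','top'):
    c=grab(n,n+'4'); P=cloud(c); x,y,z=P[...,0],P[...,1],P[...,2]
    b=(abs(x-.535)<.06)&(y<.0)&(y>-.26)
    for lo,hi in((.015,.034),(.11,.145)):
        m=b&(z>lo)&(z<hi)
        if m.sum()>20: rect(P[m],f'{n} {lo}')
E
```

```text
t 8.25 pos [ 540.2 -163.6  235.6] yaw_y 4.96 open 0.846 F [-0.8  0.5  0.1] ff 0.0
 delta tool mm [  3.7  -4.4 215.6] spin 0.06
wrist 0.015 5489 c [ 543.8 -151.1] sz [ 60.2 110.2] ang 5.21 z 0.0248
wrist 0.11 1369 c [ 538.7 -100.6] sz [59.3  8.3] ang 5.24 z 0.1306
side 0.015 502 c [ 540.3 -153.2] sz [ 60.2 114.3] ang 5.32 z 0.026
side 0.11 242 c [ 536.3 -102. ] sz [60.7 12.1] ang 4.78 z 0.1259
top 0.015 175 c [ 536.6 -126.2] sz [60.1 42.9] ang 13.81 z 0.0234
top 0.11 25 c [ 537.3 -102. ] sz [58.1  7.6] ang 4.77 z 0.13
```

View pics/wrist4.png

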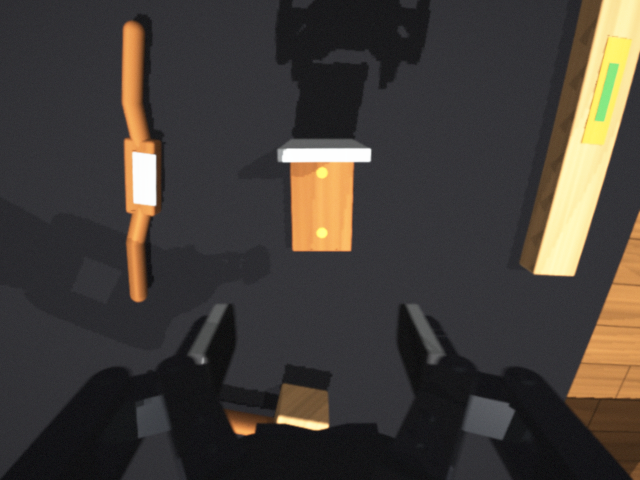

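The wrist view shows the square standing. The blade's top edge is at (324,155), the foot spans (292–353, 162–250), and the fingers straddle it below.

```bash
python3 - <<'E'
from h import *
c=pickle.load(open('wrist4.pkl','rb')); print(np.round(c['mount'],3)); to([.545,-.164,.021],5.2)
c=pickle.load(open('side3.pkl','rb'));
E
```

```text
[[-0.001  0.946  0.323  0.084]
 [ 1.     0.001  0.    -0.001]
 [ 0.     0.323 -0.946 -0.129]
 [ 0.     0.     0.     1.   ]]
t 8.4 pos [ 540.4 -163.7  235.8] yaw_y 4.96 open 0.998 F [ 0.1 -0.7  0.1] ff 0.0
 delta tool mm [ -1.    5.  214.8] spin -0.24
```

```bash
python3 - <<'E'
from h import *
c=pickle.load(open('wrist4.pkl','rb')); P=cloud(c); e=c['state']['eef_pos']
r=R.from_quat(c['state']['tcp_rot']).as_matrix(); T=(P-e)@r*1000
print(c['state']['opening'])
for lo,hi in((190,240),(395,445)):
    q=T[295:400,lo:hi].reshape(-1,3); q=q[(q[:,2]<60)&(q[:,2]>-60)]; print(len(q),np.sort(q[:,2])[-20:][::5].round(1),q[q[:,2].argmax()].round(1))
E
```

```text
0.8460210751421497
3426 [3.8 4.  4.2 4.9] [  1.9 -37.1   6.1]
3575 [3.8 4.1 4.3 4.8] [ 5.2 35.8  5.4]
```

>>> step_arm --commands '[{"gripper":-1,"x":0,"y":1,"z":20,"spin":0},{"gripper":-1,"x":0,"y":1,"z":20,"spin":0},{"gripper":-1,"x":0,"y":1,"z":20,"spin":0},{"gripper":-1,"x":0,"y":1,"z":20,"spin":0},{"gripper":-1,"x":0,"y":0,"z":20,"spin":0},{"gripper":-1,"x":0,"y":0,"z":20,"spin":0},{"gripper":-1,"x":0,"y":0,"z":20,"spin":0},{"gripper":-1,"x":0,"y":0,"z":20,"spin":0},{"gripper":-1,"x":0,"y":0,"z":20,"spin":0},{"gripper":-1,"x":0,"y":0,"z":0,"spin":0}]'

```text
time: 9.4
eef_pos: [0.5423, -0.1624, 0.0535]
tcp_rot: [0.676, 0.737, -0.001, -0.004]
contact_force: [-0.1, -0.0, 0.3]
opening: 1.004
finger_force: 0.0
```

>>> step_arm --commands '[{"gripper":-1,"x":0,"y":0,"z":4,"spin":0},{"gripper":-1,"x":0,"y":0,"z":4,"spin":0},{"gripper":-1,"x":0,"y":0,"z":4,"spin":0},{"gripper":-1,"x":0,"y":0,"z":4,"spin":0},{"gripper":-1,"x":0,"y":0,"z":4,"spin":0},{"gripper":-1,"x":0,"y":0,"z":4,"spin":0},{"gripper":-1,"x":0,"y":0,"z":4,"spin":0},{"gripper":-1,"x":0,"y":0,"z":4,"spin":0},{"gripper":-1,"x":0,"y":0,"z":4,"spin":0},{"gripper":-1,"x":0,"y":0,"z":0,"spin":0}]'

```text
time: 10.4
eef_pos: [0.5445, -0.1636, 0.0205]
tcp_rot: [0.676, 0.737, -0.0, -0.001]
contact_force: [0.1, -0.0, -0.6]
opening: 1.0
finger_force: 0.0
```

```bash
python3 - <<'E'
from h import *
to([.545,-.164,.016],5.2)
E
```

```text
t 10.4 pos [ 544.5 -163.6   20.5] yaw_y 4.94 open 1.0 F [ 0.1 -0.  -0.6] ff 0.0
 delta tool mm [-0.4  0.5  4.5] spin -0.26
```

>>> step_arm --commands '[{"gripper":-1,"x":0,"y":0.5,"z":2,"spin":0},{"gripper":-1,"x":0,"y":0,"z":2,"spin":0},{"gripper":1,"x":0,"y":0,"z":0,"spin":0},{"gripper":1,"x":0,"y":0,"z":0,"spin":0},{"gripper":1,"x":0,"y":0,"z":0,"spin":0},{"gripper":1,"x":0,"y":0,"z":0,"spin":0},{"gripper":1,"x":0,"y":0,"z":0,"spin":0},{"gripper":1,"x":0,"y":0,"z":0,"spin":0},{"gripper":1,"x":0,"y":0,"z":0,"spin":0},{"gripper":1,"x":0,"y":0,"z":0,"spin":0}]' --force 40

```text
time: 11.4
eef_pos: [0.5454, -0.1639, 0.0176]
tcp_rot: [0.676, 0.737, -0.0, -0.0]
contact_force: [-2.8, 0.5, 4.6]
opening: 0.693
finger_force: 46.2
```

```bash
python3 - <<'E'
from h import *
to([.545,-.164,.016],5.2)
# target: yaw -9.8 ; back 30 mm short of plane side
th=np.radians(80.2); n=np.array([np.cos(th),np.sin(th)]); t=np.array([n[1],-n[0]])
O=np.array([.563,.2753]); s=get_state(); xs=.068
heel=O-n*(.0325+.03)+t*.0
g=heel-n*xs; print(g); 
d=g-s['eef_pos'][:2]; print('after spin: tool x',d@n*1000,'y',d@t*1000)
E
```

```text
t 11.4 pos [ 545.4 -163.9   17.6] yaw_y 4.96 open 0.693 F [-2.8  0.5  4.6] ff 46.2
 delta tool mm [-0.1 -0.4  1.6] spin -0.24
[0.54078766 0.14670427]
after spin: tool x 305.25241441199586 y -57.36156182337765
```

>>> step_arm --commands '[{"gripper":1,"x":0,"y":0,"z":-1,"spin":3.7},{"gripper":1,"x":0,"y":0,"z":0,"spin":3.7},{"gripper":1,"x":5,"y":0,"z":0,"spin":3.7},{"gripper":1,"x":10,"y":0,"z":0,"spin":3.7},{"gripper":1,"x":20,"y":-5,"z":0,"spin":0},{"gripper":1,"x":20,"y":-5,"z":0,"spin":0},{"gripper":1,"x":20,"y":-5,"z":0,"spin":0},{"gripper":1,"x":20,"y":-5,"z":0,"spin":0},{"gripper":1,"x":20,"y":-5,"z":0,"spin":0},{"gripper":1,"x":20,"y":-5,"z":0,"spin":0}]'

```text
time: 12.4
eef_pos: [0.5378, -0.0252, 0.0177]
tcp_rot: [0.765, 0.644, 0.0, 0.001]
contact_force: [0.6, -3.5, -1.2]
opening: 0.689
finger_force: 45.4
```

```bash
python3 - <<'E'
from h import *
to([.541,.147,.016],-9.8)
E
```

```text
t 12.4 pos [537.8 -25.2  17.7] yaw_y -9.88 open 0.689 F [ 0.6 -3.5 -1.2] ff 45.4
 delta tool mm [170.2 -26.4   1.5] spin -0.08
```

>>> step_arm --commands '[{"gripper":1,"x":20,"y":-2,"z":0,"spin":0},{"gripper":1,"x":20,"y":-2,"z":0,"spin":0},{"gripper":1,"x":20,"y":-2,"z":0,"spin":0},{"gripper":1,"x":20,"y":-2,"z":0,"spin":0},{"gripper":1,"x":20,"y":-2,"z":0,"spin":0},{"gripper":1,"x":20,"y":-2,"z":0,"spin":0},{"gripper":1,"x":15,"y":0,"z":0,"spin":0},{"gripper":1,"x":10,"y":0,"z":0,"spin":0},{"gripper":1,"x":5,"y":0,"z":0,"spin":0},{"gripper":1,"x":0,"y":0,"z":0,"spin":0}]'

```text
time: 13.4
eef_pos: [0.5513, 0.1251, 0.0176]
tcp_rot: [0.765, 0.644, 0.0, -0.001]
contact_force: [0.7, 1.3, -3.6]
opening: 0.689
finger_force: 45.1
```

```bash
cat > m.py <<'E'
from h import *
import sys
def rect(q,n):
    if len(q)<20: return
    r=cv2.minAreaRect((q[:,:2]*1000).astype(np.float32)); print(n,len(q),'c',np.round(r[0],1),'sz',np.round(r[1],1),'ang',round(r[2],2),'z',np.median(q[:,2]).round(4))
to([.541,.147,.016],-9.8)
for n in('wrist','side','top'):
    c=grab(n,n+sys.argv[1]); P=cloud(c); x,y,z=P[...,0],P[...,1],P[...,2]
    b=(abs(x-.55)<.14)&(y>0)&(y<.41); col=c['color'].astype(int); grey=np.ptp(col,axis=-1)<35
    k=(b&(z>.055)&(z<.07)&~grey).astype(np.uint8); N,L,S,C=cv2.connectedComponentsWithStats(k)
    if N>1: rect(P[L==1+S[1:,4].argmax()],n+' plane')
    m=b&(z>.124)&(z<.137)&grey&(y<.245)
    rect(P[m],n+' blade')
E
python3 m.py 5
```

```text
t 13.4 pos [551.3 125.1  17.6] yaw_y -9.87 open 0.689 F [ 0.7  1.3 -3.6] ff 45.1
 delta tool mm [ 19.9 -13.9   1.7] spin -0.07
side plane 2666 c [561.3 275.4] sz [ 66.8 240.7] ang 79.47 z 0.0628
side blade 200 c [547.8 150.9] sz [89.3 60.6] ang 73.44 z 0.131
top plane 650 c [622.4 265.7] sz [ 65.2 123.6] ang 78.93 z 0.062
```

View pics/wrist5.png

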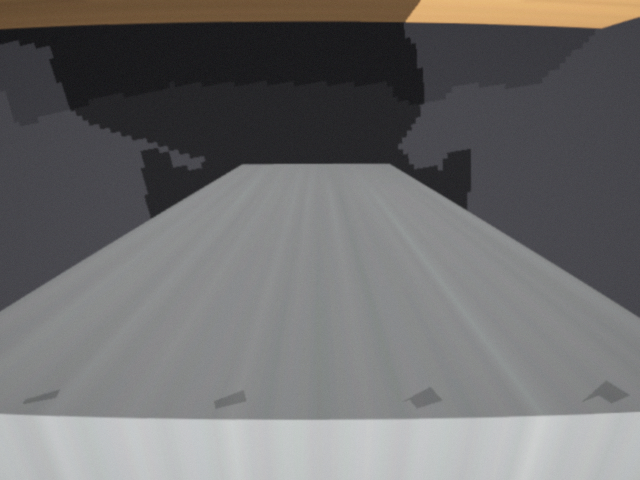

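The wrist view shows the square's back and its heel edge at row 163. The plane's top edge is at about rows 22–28, nearly parallel. I'll fit both faces from the depth map in this one view.

```bash
cat > f.py <<'E'
from h import *
import sys
def fit(q):  # x = a + b*y + c*z, robust
    k=np.ones(len(q),bool)
    for _ in range(6):
        A=np.c_[np.ones(len(q)),q[:,1],q[:,2]]; s=np.linalg.lstsq(A[k],q[k,0],rcond=None)[0]; e=A@s-q[:,0]; k=abs(e)<max(2.5*e[k].std(),.3)
    return s,e[k].std(),k.sum()
c=pickle.load(open(sys.argv[1]+'.pkl','rb')); P=cloud(c); st=c['state']
r=R.from_quat(st['tcp_rot']).as_matrix(); T=(P-st['eef_pos'])@r*1000; q=np.c_[T.reshape(-1,3)[:,:2],P[...,2].ravel()*1000]
q=q[c['z_map'].ravel()>0]
for n,a,b,zl,zh in(('back',60,80,15,120),('plane',82,180,8,56)):
    m=(q[:,0]>a)&(q[:,0]<b)&(q[:,2]>zl)&(q[:,2]<zh)&(abs(q[:,1])<60)
    if m.sum()<50: print(n,m.sum()); continue
    s,e,k=fit(q[m]); print(n,m.sum(),k,'x0 %.2f yaw %.2f deg tilt %.2f deg'%(s[0]+s[2]*30,np.degrees(np.arctan(s[1])),np.degrees(np.arctan(s[2]))),'res %.2f'%e)
E
python3 f.py wrist5; python3 - <<'E'
from h import *
c=pickle.load(open('wrist5.pkl','rb')); P=cloud(c); st=c['state']
r=R.from_quat(st['tcp_rot']).as_matrix(); T=(P-st['eef_pos'])@r*1000
for v in range(5,180,12): print(v,[tuple(np.round([T[v,u,0],T[v,u,1],P[v,u,2]*1000],0).astype(int)) for u in(60,320,580)])
E
```

```text
back 22630 21920 x0 67.15 yaw 0.21 deg tilt -0.01 deg res 0.14
plane 6910 6761 x0 118.25 yaw -0.14 deg tilt -0.24 deg res 0.19
5 [(np.int64(119), np.int64(-79), np.int64(26)), (np.int64(118), np.int64(0), np.int64(22)), (np.int64(118), np.int64(79), np.int64(27))]
17 [(np.int64(118), np.int64(-87), np.int64(15)), (np.int64(118), np.int64(1), np.int64(10)), (np.int64(118), np.int64(88), np.int64(15))]
29 [(np.int64(118), np.int64(-97), np.int64(0)), (np.int64(116), np.int64(1), np.int64(0)), (np.int64(118), np.int64(98), np.int64(1))]
41 [(np.int64(114), np.int64(-98), np.int64(0)), (np.int64(112), np.int64(1), np.int64(1)), (np.int64(114), np.int64(99), np.int64(1))]
53 [(np.int64(110), np.int64(-99), np.int64(1)), (np.int64(108), np.int64(1), np.int64(0)), (np.int64(84), np.int64(-1), np.int64(147))]
65 [(np.int64(106), np.int64(-100), np.int64(0)), (np.int64(104), np.int64(1), np.int64(0)), (np.int64(105), np.int64(101), np.int64(1))]
77 [(np.int64(101), np.int64(-101), np.int64(0)), (np.int64(100), np.int64(1), np.int64(0)), (np.int64(101), np.int64(102), np.int64(1))]
89 [(np.int
[... 376 characters left out ...]
105), np.int64(1))]
125 [(np.int64(83), np.int64(-104), np.int64(1)), (np.int64(82), np.int64(1), np.int64(1)), (np.int64(83), np.int64(105), np.int64(1))]
137 [(np.int64(79), np.int64(-104), np.int64(2)), (np.int64(78), np.int64(1), np.int64(0)), (np.int64(78), np.int64(107), np.int64(0))]
149 [(np.int64(74), np.int64(-107), np.int64(0)), (np.int64(73), np.int64(1), np.int64(0)), (np.int64(74), np.int64(108), np.int64(1))]
161 [(np.int64(69), np.int64(-108), np.int64(0)), (np.int64(68), np.int64(1), np.int64(1)), (np.int64(69), np.int64(109), np.int64(1))]
173 [(np.int64(64), np.int64(-108), np.int64(1)), (np.int64(67), np.int64(1), np.int64(27)), (np.int64(64), np.int64(110), np.int64(0))]
```

>>> step_arm --commands '[{"gripper":1,"x":2,"y":0,"z":0,"spin":0.35},{"gripper":1,"x":6,"y":0,"z":0,"spin":0},{"gripper":1,"x":8,"y":0,"z":0,"spin":0},{"gripper":1,"x":8,"y":0,"z":0,"spin":0},{"gripper":1,"x":8,"y":0,"z":0,"spin":0},{"gripper":1,"x":7,"y":0,"z":0,"spin":0},{"gripper":1,"x":4,"y":0,"z":0,"spin":0},{"gripper":1,"x":2,"y":0,"z":0,"spin":0},{"gripper":1,"x":0,"y":0,"z":0,"spin":0},{"gripper":1,"x":0,"y":0,"z":0,"spin":0}]'

```text
time: 14.55
eef_pos: [0.5595, 0.1685, 0.0183]
tcp_rot: [0.767, 0.641, -0.0, -0.0]
contact_force: [-0.6, -0.1, -6.2]
opening: 0.687
finger_force: 44.9
```

```bash
python3 - <<'E'
from h import *
to([.558,.17,.016],-9.8); c=grab('wrist','wrist6')
P=cloud(c); st=c['state']; r=R.from_quat(st['tcp_rot']).as_matrix(); T=(P-st['eef_pos'])@r*1000
q=np.c_[T.reshape(-1,3)[:,:2],P[...,2].ravel()*1000][c['z_map'].ravel()>0]
from collections import Counter
for zl,zh in((-3,5),(8,56),(58,68)):
    m=(q[:,2]>zl)&(q[:,2]<zh)&(abs(q[:,1])<60)&(q[:,0]>60); print(zl,m.sum(),np.percentile(q[m,0],[0,2,50,98]).round(1) if m.any() else '')
E
python3 f.py wrist6
```

```text
t 14.55 pos [559.5 168.5  18.3] yaw_y -10.21 open 0.687 F [-0.6 -0.1 -6.2] ff 44.9
 delta tool mm [ 1.2 -1.7  2.3] spin -0.41
-3 2210 [60.  60.2 64.5 67.3]
8 4182 [66.8 67.  67.2 67.5]
58 58883 [ 66.9  67.4  87.  107.7]
back 34179 34179 x0 74.77 yaw 0.19 deg tilt -5.28 deg res 4.50
plane 0
```

```bash
python3 - <<'E'
from h import *
c=pickle.load(open('wrist6.pkl','rb'))
P=cloud(c); st=c['state']; r=R.from_quat(st['tcp_rot']).as_matrix(); T=(P-st['eef_pos'])@r*1000
q=np.c_[T.reshape(-1,3)[:,:2],P[...,2].ravel()*1000][c['z_map'].ravel()>0]
m=(q[:,2]>60)&(q[:,2]<67)&(q[:,0]>68.5)
ys=np.arange(-60,60,5); e=[]
for y in ys:
    k=m&(abs(q[:,1]-y-2.5)<2.5); e.append(np.percentile(q[k,0],.5) if k.sum()>30 else np.nan)
e=np.array(e); g=~np.isnan(e); print(e.round(1)); p=np.polyfit(ys[g]+2.5,e[g],1); print('edge x0',p[1],'yaw',np.degrees(p[0]))
b=(q[:,2]>20)&(q[:,2]<120)&(abs(q[:,0]-67)<1)&(abs(q[:,1])<30); p=np.polyfit(q[b,1],q[b,0],1); print('back',p[1],np.degrees(p[0]))
E
```

```text
[73.9 73.9 73.9 74.1 74.1 74.2 74.2 74.2 74.1 74.2 74.1 74.1 74.2 74.2
 74.4 74.6 74.6 74.6 74.5 74.4 74.5 74.5 74.5 74.5]
edge x0 74.27264977368007 yaw 0.3304461205239688
back 67.38634688378765 0.20780459445950733
```

>>> step_arm --commands '[{"gripper":1,"x":0,"y":0,"z":1,"spin":0},{"gripper":1,"x":1,"y":0,"z":1,"spin":0},{"gripper":1,"x":1,"y":0,"z":0,"spin":0},{"gripper":1,"x":1,"y":0,"z":0,"spin":0},{"gripper":1,"x":1,"y":0,"z":0,"spin":0},{"gripper":1,"x":1,"y":0,"z":0,"spin":0},{"gripper":1,"x":1,"y":0,"z":0,"spin":0},{"gripper":1,"x":0.5,"y":0,"z":0,"spin":0},{"gripper":1,"x":0,"y":0,"z":0,"spin":0},{"gripper":1,"x":0,"y":0,"z":0,"spin":0}]'

```text
time: 15.6
eef_pos: [0.562, 0.1744, 0.0177]
tcp_rot: [0.767, 0.642, 0.001, 0.001]
contact_force: [-1.0, -5.0, 3.3]
opening: 0.691
finger_force: 46.0
```

>>> step_arm --commands '[{"gripper":1,"x":0.5,"y":0,"z":0,"spin":0},{"gripper":1,"x":0.5,"y":0,"z":0,"spin":0},{"gripper":1,"x":0.5,"y":0,"z":0,"spin":0},{"gripper":1,"x":0.5,"y":0,"z":0,"spin":0},{"gripper":1,"x":0,"y":0,"z":0,"spin":0},{"gripper":1,"x":0,"y":0,"z":0,"spin":0},{"gripper":1,"x":0,"y":0,"z":0,"spin":0},{"gripper":1,"x":0,"y":0,"z":0,"spin":0},{"gripper":1,"x":0,"y":0,"z":0,"spin":0},{"gripper":1,"x":0,"y":0,"z":0,"spin":0}]'

```text
time: 16.6
eef_pos: [0.5622, 0.1752, 0.0177]
tcp_rot: [0.767, 0.642, -0.001, 0.002]
contact_force: [-2.3, -9.4, 5.1]
opening: 0.694
finger_force: 46.1
```

```bash
python3 - <<'E'
from h import *
to([.5605,.1753,.0176],-10.2)
E
```

```text
t 16.6 pos [562.2 175.2  17.7] yaw_y -10.15 open 0.694 F [-2.3 -9.4  5.1] ff 46.1
 delta tool mm [-0.2 -1.7  0.1] spin 0.05
```

>>> step_arm --commands '[{"gripper":1,"x":-0.5,"y":0,"z":0,"spin":0},{"gripper":1,"x":-0.5,"y":0,"z":0,"spin":0},{"gripper":1,"x":0,"y":0,"z":0,"spin":0},{"gripper":-0.45,"x":0,"y":0,"z":0,"spin":0},{"gripper":-0.45,"x":0,"y":0,"z":0,"spin":0},{"gripper":-0.55,"x":0,"y":0,"z":0,"spin":0},{"gripper":-0.7,"x":0,"y":0,"z":0,"spin":0},{"gripper":-0.85,"x":0,"y":0,"z":0,"spin":0},{"gripper":-1,"x":0,"y":0,"z":0,"spin":0},{"gripper":-1,"x":0,"y":0,"z":0,"spin":0}]'

```text
time: 17.6
eef_pos: [0.5609, 0.1761, 0.0163]
tcp_rot: [0.767, 0.641, 0.0, -0.0]
contact_force: [0.2, -1.1, -0.2]
opening: 0.998
finger_force: 0.0
```

```bash
python3 - <<'E'
from h import *
to([.5605,.1753,.0176],-10.2); c=grab('wrist','wrist7')
P=cloud(c); st=c['state']; r=R.from_quat(st['tcp_rot']).as_matrix(); T=(P-st['eef_pos'])@r*1000
q=np.c_[T.reshape(-1,3)[:,:2],P[...,2].ravel()*1000][c['z_map'].ravel()>0]
b=(q[:,2]>70)&(q[:,2]<120)&(abs(q[:,0]-67)<3)&(abs(q[:,1])<29)
s=np.linalg.lstsq(np.c_[np.ones(b.sum()),q[b,1],q[b,2]-30],q[b,0],rcond=None)[0]; print('back',s[0],np.degrees(s[1:]))
m=(q[:,2]>60)&(q[:,2]<66)&(q[:,0]>60)
for y in range(-60,60,10):
    k=m&(abs(q[:,1]-y-5)<5); print(y+5,k.sum(),np.percentile(q[k,0],[.2,1,5]).round(1) if k.sum()>20 else '')
E
```

```text
t 17.6 pos [560.9 176.1  16.3] yaw_y -10.21 open 0.998 F [ 0.2 -1.1 -0.2] ff 0.0
 delta tool mm [-0.8 -0.2 -1.3] spin -0.01
back 66.14148897190287 [ 0.10434432 -0.11898361]
-55 1266 [66.  66.2 66.8]
-45 1418 [66.2 66.3 66.9]
-35 1562 [66.3 66.5 67.1]
-25 1969 [65.7 65.9 66. ]
-15 2136 [65.7 65.8 66. ]
-5 2562 [65.8 65.9 66.1]
5 8243 [65.9 66.  67.8]
15 9203 [65.9 66.  68. ]
25 8908 [65.9 66.1 68.1]
35 8693 [66.8 67.4 69.5]
45 8617 [66.9 67.5 69.6]
55 8300 [66.7 67.2 69.4]
```

View pics/wrist7.png

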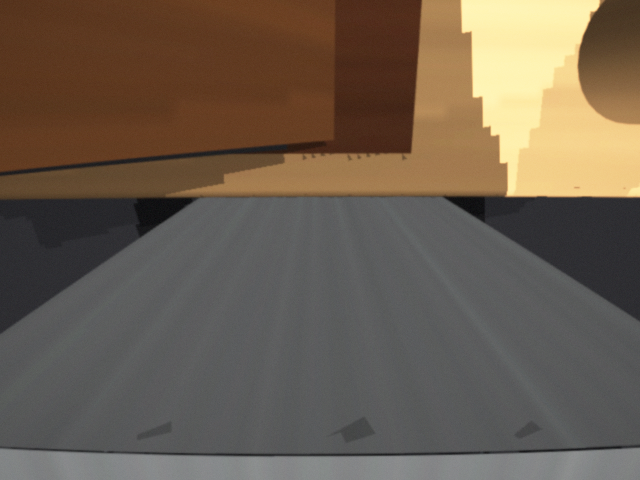

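The wrist view shows the square's back meeting the plane's top edge along row 197, with no visible gap across the blade's width (columns 200–445). I'll raise the tool straight up and clear.

>>> step_arm --commands '[{"gripper":-1,"x":0,"y":0,"z":-5,"spin":0},{"gripper":-1,"x":0,"y":0,"z":-10,"spin":0},{"gripper":-1,"x":0,"y":0,"z":-20,"spin":0},{"gripper":-1,"x":0,"y":0,"z":-25,"spin":0},{"gripper":-1,"x":0,"y":0,"z":-25,"spin":0},{"gripper":-1,"x":0,"y":0,"z":-25,"spin":0},{"gripper":-1,"x":0,"y":0,"z":-25,"spin":0},{"gripper":-1,"x":0,"y":0,"z":-25,"spin":0},{"gripper":-1,"x":0,"y":0,"z":-25,"spin":0},{"gripper":-1,"x":0,"y":0,"z":0,"spin":0}]'

```text
time: 18.65
eef_pos: [0.5635, 0.1764, 0.2072]
tcp_rot: [0.767, 0.641, 0.004, 0.003]
contact_force: [0.5, 0.2, 1.1]
opening: 1.002
finger_force: 0.0
```

```bash
python3 - <<'E'
from h import *
to([.56,.176,.2],-10.2); c=grab('wrist','wrist8'); grab('side','side8')
P=cloud(c); x,y,z=P[...,0],P[...,1],P[...,2]; b=(abs(x-.56)<.14)&(y>0)&(y<.41); grey=np.ptp(c['color'].astype(int),axis=-1)<35
st=c['state']; r=R.from_quat(st['tcp_rot']).as_matrix(); T=(P-st['eef_pos'])@r*1000
def rect(m,n):
    a=cv2.minAreaRect(T[m][:,:2].astype(np.float32)); print(n,m.sum(),np.round(a,1).tolist() if 0 else (np.round(a[0],1),np.round(a[1],1),round(a[2],2)),np.median(z[m]).round(4))
rect(b&(z>.015)&(z<.034)&(y<.25),'foot'); rect(b&(z>.122)&(z<.14)&grey&(T[...,0]<75),'blade'); 
m=b&(z>.057)&(z<.067)
for yy in range(-90,90,20):
    k=m&(abs(T[...,1]-yy-10)<10); print(yy+10,k.sum(),np.percentile(T[k][:,0],1).round(1) if k.sum()>50 else '')
E
```

```text
t 18.65 pos [563.5 176.4 207.2] yaw_y -10.2 open 1.002 F [0.5 0.2 1.1] ff 0.0
 delta tool mm [-1.  -3.4  7.2] spin -0.0
foot 6172 (array([-0.8, -3.5]), array([60.2, 88.5]), 89.89) 0.0248
blade 1568 (array([61.4, -2.9]), array([59.6,  7.9]), 89.96) 0.1307
-80 432 64.9
-60 547 65.4
-40 677 66.1
-20 869 65.1
0 2071 65.2
20 2600 66.0
40 2606 66.7
60 1757 66.1
80 1237 65.5
```

View pics/wrist8.png

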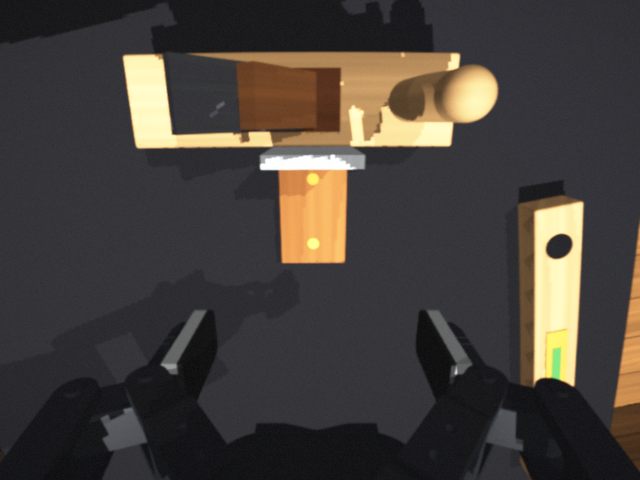

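The wrist view shows the square standing, its blade at (312,158) against the plane's near edge at row 147 and parallel to it. The fingers are clear and the level is untouched. I'm handing in.

```bash
python3 -c "
from plant import *
print(sign_off())"
```

```text
the job is handed in; nothing more can be done
None
```

The square is upright on its foot and released, its back against the plane's facing side (gap measured under about 1 mm, within about 0.5° of flush); the job was handed in at about 19 s, and no verdict came back.

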